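# Push the speed sensor home in its corner stop

## Task

Push the grey speed-sensor box along the bench with the fingers until it is fully home in the inside corner of the L-shaped aluminium stop, its long side flat against the long rail and its lens end flat against the short stop, so that the lens looks at the rotor in the vise. Only slide it: do not lift it off the bench or tip it. Leave the mug, jar, screwdriver and handheld meter where they are.

Things in the scene. Friction and masses are not known exactly. Their poses are not given: they have to be found in the camera images.
- sensor: Loose grey speed-sensor box, 92 mm (its x) by 120 mm (its y), 42 mm high, 0.35 to 0.7 kg. Origin: centre of its underside. A black lens barrel (20 mm diameter, axis 29 mm up) sticks out 10 mm from the middle of its +y end; other sides flat. Starts on the robot's side of the rail, turned up to 0.35 rad from the station's axes. Home: axes as the station's, origin at (-46, -60, 0) mm in its frame.
- station: Fixed station: L-shaped aluminium stop, bars 20 mm wide, 18 mm high. Origin: inside corner of the L on the bench. x points away from the robot (within 0.12 rad), y left along the rail. Long rail: face at x = 0, y -340 to +20 mm. Short stop: face at y = 0, x -120 to 0 mm; the lens passes over it. Bare bench inside. Vise and rotor beyond it: x -120 to 40, y 70 to 245, up to 130 mm high.
- sensor_lens_rail (a point): Bottom corner of the sensor box at its lens end and far (rail) side: (46, 60, 0) mm in the box's frame. At home it lies in the inside corner of the L.
- sensor_tail_rail (a point): Bottom corner of the sensor box at its tail end and far (rail) side: (46, -60, 0) mm in the box's frame.
- sensor_lens_near (a point): Bottom corner of the sensor box at its lens end and the side towards the robot: (-46, 60, 0) mm in the box's frame.
- jar: Bystander: small closed jar, 48 mm diameter, 62 mm high, standing behind the rail. Origin at the centre of its underside.
- driver: Bystander: screwdriver lying behind the rail, about along it. Origin on the bench under its shaft line, handle towards its own -x, lying within about 120 mm of it and 30 mm thick.
- meter: Bystander: black handheld meter lying flat, 58 mm (x) by 130 mm (y) by 32 mm high, lying across, to the right of the rail and sensor box. Origin at the centre of its underside.
- mug: Bystander: white mug, 76 mm diameter, 90 mm high, handle towards its own +y, to the left and nearer the robot than the short stop. Origin at the centre of its underside.
Things that resemble listed ones, but are neither listed nor needed, are in the scene too. What is meant by the sensor is not red or yellow, and is the larger of those in its own colour.

How it is judged (in metres and radians):
At the end, for the whole second after the job is handed in: The sensor box sits flat and still on the bench, lens end first in the corner: both bottom corners of its rail side within 3 mm of the rail's face, both bottom corners of its lens end within 3 mm of the short stop's face (x of sensor_lens_rail in the frame of station between -0.003 and 0.003 m and x of sensor_tail_rail in the frame of station between -0.003 and 0.003 m and y of sensor_lens_rail in the frame of station between -0.003 and 0.003 m and y of sensor_lens_near in the frame of station between -0.003 and 0.003 m and height (world z) of sensor below 0.004 m and angle between sensor's own z axis and vertical below 0.04 rad and linear speed of sensor below 0.01 m/s); the robot touches nothing.
It fails at once if the sensor box is lifted off the bench (more than 8 mm) (height (world z) of sensor above 0.008 m).
It fails at once if the sensor box is tipped (more than 0.12 rad) (angle between sensor's own z axis and vertical above 0.12 rad).
It fails at once if a bystander (mug, jar, screwdriver or handheld meter) is moved more than 15 mm, or the mug or jar tipped (distance of any of jar, driver, meter, mug from where it was at the start of the episode above 0.015 m or angle between any of jar, mug's own z axis and vertical above 0.3 rad).
It also fails if it takes over 45 s, if anything falls off the work surface, if the arm or the gripper's body presses on something with over 40 N, if the wrist force passes 120 N, or if a joint passes its speed limit or range.

## Robot

A 6-joint arm with a two-finger parallel gripper is mounted at the origin on the work surface. World frame = base frame: x ahead of the robot, y to its left, z up, the work surface at z = 0. Lengths are in m, angles in degrees, forces in N, time in s.
With the tool pointing down it reaches from about 0.325 to 0.85 m from the base axis. Payload 15.5 kg.
Tool frame: the origin (TCP) lies midway between the tips of the shut fingers; the grasp point (between the pads) lies 19 mm behind it; z points along the fingers, y is the line along which they close (so a half turn about z gives the same grasp; the last joint's range is limited). The gripper opens to 91 mm and grips with 3 to 60 N. Pads are 32 mm wide; open, the fingers measure 118 mm over their backs; the gripper's body (76 mm by 178 mm) begins 60 mm behind the grasp point.
Start: joints at [-81.732, 28.281, 77.091, -0, 74.628, -5.472], TCP at [0.148, -0.607, 0.188] pointing down, gripper open.
Joint ranges: [-166.48, 166.48], [-47.26, 123.95], [12.59, 153.08], [-70.14, 250.14], [6.76, 159.57], [-176.63, 176.63]. Speed limits (degrees/s): [108.29, 108.29, 147.25, 172.46, 172.46, 172.46].

## Interface

Orientations are given as a 3x3 rotation matrix whose columns are the frame's x, y, z axes.
In Python, from bench import ctrl gives the robot as it stands. The module is installed in compiled form; this text tells all that it offers. Calls block until the motion is done:
- ctrl.goto(position, orientation): joint-space move of the TCP to a pose.
- ctrl.move_l(position, vel=0.15, ori=None, contact_N=None): straight line of the TCP; ori=None keeps the orientation; vel is the mean speed in m/s. With contact_N (N) it stops when the force on the tool has changed by that much, and returns True; else False.
- ctrl.movej(angles): joint-space move.
- ctrl.command_gripper(opening): opening from 0.0 (shut) to 1.0 (fully open); the grip force is fixed at half the most; returns when the fingers have stopped.
- ctrl.sleep(seconds).
- ctrl.ik(position, orientation): joint angles nearest the present ones, or None.
- ctrl.read_camera(name): name is "side" or "top" or "wrist"; returns the picture (480x640x3 uint8, blue, green, red); there is no depth.
- ctrl.camera_params(name): a dict with "fx", "fy", "cx", "cy" (pixels), "pose" (4x4, takes a point from camera to world coordinates); the wrist camera has in their place "T_tool_cam" (4x4, takes a point from camera to tool coordinates, whose origin is the TCP and whose axes are the flange's). Camera axes: x right, y up, looking along -z (the intrinsics and any distortion apply to the point x, -y, -z); pixel columns grow to the right and rows downward; lengths in m; the calibration is good to about 2 mm. A picture is of the moment at which its call begins: read the wrist's pose just before it. camera_params takes no time and is no camera call.
A pose or a line that the arm cannot do raises ctrl.MotionError and nothing moves.
- ctrl.sign_off(): hands the job in; it is judged then, once.
Readings, each from a call of its own:
- ctrl.current_t(): time.
- ctrl.current_q(): joint angles.
- ctrl.current_dq(): joint speeds.
- ctrl.current_effort(): joint torques, N m.
- ctrl.current_tool_pos(): TCP position.
- ctrl.current_eef_rot(): TCP orientation.
- ctrl.current_contact_force(): force on the tool from outside, world axes, zero at the start.
- ctrl.current_wrist_torque(): the same for the moment, N m.
- ctrl.current_grip_width(): opening from 0.0 (shut) to 1.0 (fully open).
- ctrl.current_grasp_force(): force on a finger pad.
Only numpy, scipy, OpenCV 4.12 (cv2) and the standard library are available. Lean on these libraries where they do the work, as an engineer would, in place of code of your own. Each camera call takes 0.05 s, during which the arm holds its last target. There are 200 camera calls.

## Working session

There is one attempt and no reset: what is moved stays moved. The work goes in short steps, each a Python script; the robot and the scene stay as the last script left them, time stands still between calls to the robot, and variables do not carry over. Pictures are saved under pics/ and viewed, at most 10 in all, crops included, and the job is handed in when it is done.

```bash
mkdir -p pics; python3 - <<'E'
from bench import ctrl
import cv2
for n in("top","side"):
    im=ctrl.read_camera(n); cv2.imwrite(f"pics/{n}0.png",im)
    print(n,ctrl.camera_params(n))
print(ctrl.current_t(),ctrl.current_tool_pos(),ctrl.current_eef_rot(),ctrl.camera_params("wrist"))
E
```

```text
top {'fx': 468.41124730518186, 'fy': 468.41124730518186, 'cx': 320.3190060170004, 'cy': 238.37941673484164, 'pose': array([[ 0.01176674,  0.99725511, -0.07310121,  0.48565619],
       [-0.99915346,  0.00884411, -0.04017646,  0.00353459],
       [-0.03941966,  0.07351207,  0.99651496,  0.87418792],
       [ 0.        ,  0.        ,  0.        ,  1.        ]])}
side {'fx': 540.3582477528813, 'fy': 540.3582477528813, 'cx': 320.5507834862761, 'cy': 235.22781057659853, 'pose': array([[-0.95719863,  0.167785  , -0.23583677,  0.32204118],
       [-0.28918749, -0.58789905,  0.75547687,  0.73489896],
       [-0.01189053,  0.79134247,  0.61125749,  0.61606767],
       [ 0.        ,  0.        ,  0.        ,  1.        ]])}
0.1 [ 0.14839189 -0.60675354  0.18760053] [[ 9.71385633e-01  2.37507750e-01 -1.41358393e-04]
 [ 2.37507764e-01 -9.71385060e-01  1.06182633e-03]
 [ 1.14878552e-04 -1.06501656e-03 -9.99999426e-01]] {'fx': 337.0416398076004, 'fy': 337.0416398076004, 'cx': 318.2464759700482, 'cy': 240.85656609988402, 'T_tool_cam': array([[-1.65572148e-03,  9.59316627e-01,  2.82327588e-01,
         7.99054624e-02],
       [ 9.99998629e-01,  1.58517021e-03,  4.78306319e-04,
         8.42069630e-04],
       [ 1.13099240e-05,  2.82327993e-01, -9.59317937e-01,
        -1.97524076e-01],
       [ 0.00000000e+00,  0.00000000e+00,  0.00000000e+00,
         1.00000000e+00]])}
```

View pics/top0.png

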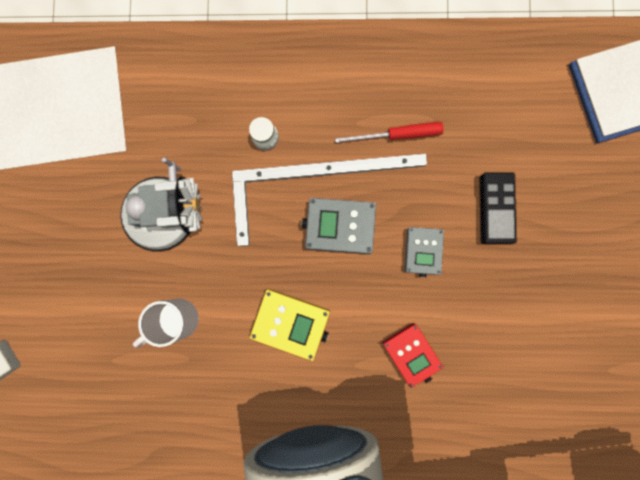

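View pics/side0.png

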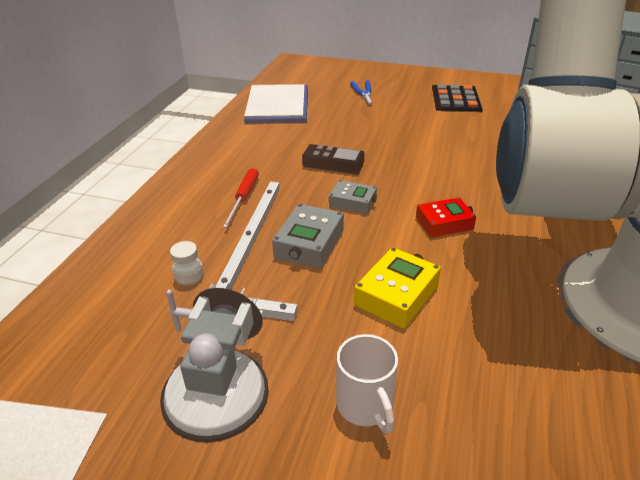

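Boxes in the top view are large grey (340,226), small grey (425,250), yellow (290,325) and red (412,355). The sensor is the large grey one: it isn't red or yellow, it's the larger of the two grey boxes, and its lens points left towards the short stop (305,224). I'll confirm with enlarged crops.

```bash
python3 - <<'E'
import cv2
a=cv2.imread("pics/top0.png")[145:285,220:450]; cv2.imwrite("pics/topc.png",cv2.resize(a,(690,420),interpolation=cv2.INTER_CUBIC))
a=cv2.imread("pics/side0.png")[170:330,200:390]; cv2.imwrite("pics/sidec.png",cv2.resize(a,(665,560),interpolation=cv2.INTER_CUBIC))
E
```

```text
(no output)
```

View pics/topc.png

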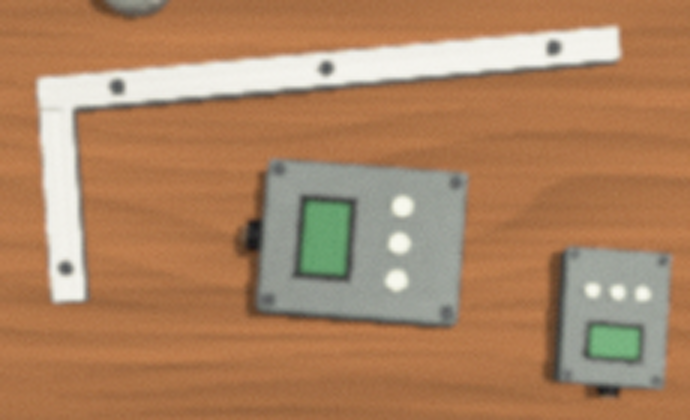

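View pics/sidec.png

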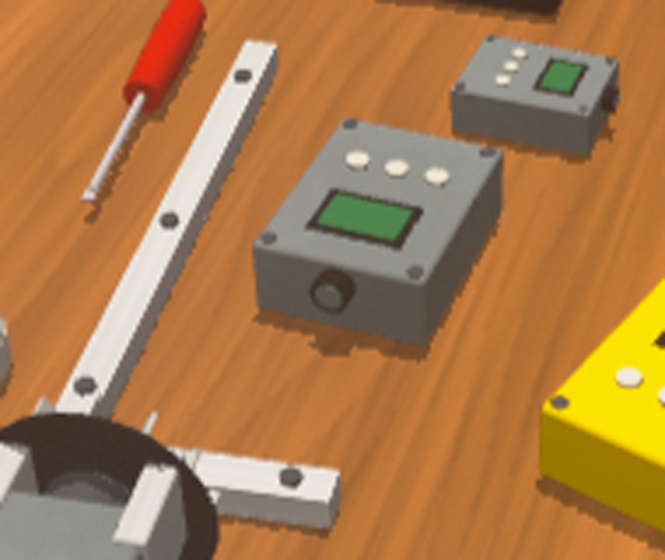

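The crops confirm it. The large grey box's top corners in the top crop are (266,159), (467,174), (455,326) and (254,313), with the lens on its left end. The L's inside corner is at (75,109). Next I'll triangulate the matching corners and screw holes.

```bash
cat > h.py <<'E'
from bench import ctrl
import numpy as np
def ray(cam,uv):
    p=ctrl.camera_params(cam);T=p["pose"]
    d=T[:3,:3]@np.array([(uv[0]-p["cx"])/p["fx"],-(uv[1]-p["cy"])/p["fy"],-1]);return T[:3,3],d/np.linalg.norm(d)
def onz(cam,uv,z):
    o,d=ray(cam,uv);return (o+d*(z-o[2])/d[2])[:2]
def tri(a,b):
    A=0;B=0
    for o,d in(ray("top",a),ray("side",b)):
        M=np.eye(3)-np.outer(d,d);A=A+M;B=B+M@o
    return np.linalg.solve(A,B)
T=lambda U,s=3,o=(220,145):((np.array(U)+.5)/s-.5+o)
S=lambda U:T(U,3.5,(200,170))
def fit(src,dst):  # rigid 2D
    src=np.array(src);dst=np.array(dst);a=src-src.mean(0);b=dst-dst.mean(0)
    th=np.arctan2((a[:,0]*b[:,1]-a[:,1]*b[:,0]).sum(),(a*b).sum())
    R=np.array([[np.cos(th),-np.sin(th)],[np.sin(th),np.cos(th)]]);t=dst.mean(0)-R@src.mean(0)
    return th,t,(src@R.T+t-dst)
E
python3 - <<'E'
from h import *
np.set_printoptions(precision=4,suppress=True)
bt=[(266,159),(467,174),(455,326),(254,313)];bs=[(257,246),(343,122),(502,153),(430,281)]
ht=[(117,87),(326,68),(554,48),(65,268)];hs=[(85,385),(169,219),(243,76),(291,477)]
print("box tri");P=[tri(T(a),S(b)) for a,b in zip(bt,bs)];print(np.array(P))
print("holes");print(np.array([tri(T(a),S(b)) for a,b in zip(ht,hs)]))
bl=[(.046,.06),(.046,-.06),(-.046,-.06),(-.046,.06)]
print("box top-only",fit(bl,[onz("top",T(a),.042) for a in bt]))
print("box side-only",fit(bl,[onz("side",S(a),.042) for a in bs]))
print("box tri fit",fit(bl,[p[:2] for p in P]))
sl=[(0,0),(0,-.34),(-.12,0),(-.12,.02),(.02,.02),(.02,-.34)];st=[(75,109),(620,60),(86,300),(52,302),(37,79),(617,27)]
print("station",fit(sl,[onz("top",T(a),.018) for a in st]))
print("meter L edge",onz("top",(481,208),.032),"smallgrey",onz("top",(407,250),.03),"mug R",onz("top",(197,310),.09), onz("top",(145,322),0))
E
```

```text
box tri
[[ 0.6194  0.0594  0.041 ]
 [ 0.6135 -0.0605  0.0367]
 [ 0.5225 -0.0535  0.0387]
 [ 0.5277  0.0653  0.0439]]
holes
[[ 0.6691  0.1546  0.0192]
 [ 0.6813  0.025   0.0192]
 [ 0.6944 -0.1151  0.0179]
 [ 0.556   0.1842  0.019 ]]
box top-only (np.float64(-0.06473198062495751), array([0.5699, 0.0027]), array([[-0.0001,  0.0001],
       [ 0.0005,  0.0003],
       [-0.0008, -0.0006],
       [ 0.0004,  0.0002]]))
box side-only (np.float64(-0.04811165465909188), array([0.5705, 0.0054]), array([[ 0.001 ,  0.0027],
       [ 0.0014, -0.0035],
       [-0.0011, -0.0036],
       [-0.0013,  0.0044]]))
box tri fit (np.float64(-0.0551927427748223), array([0.5708, 0.0027]), array([[ 0.0006,  0.0006],
       [-0.0001,  0.0007],
       [-0.001 , -0.0012],
       [ 0.0005, -0.0002]]))
station (np.float64(0.09271265608534908), array([0.655 , 0.1823]), array([[ 0.0006,  0.002 ],
       [ 0.0004, -0.0007],
       [-0.0001,  0.0005],
       [-0.0005, -0.0006],
       [-0.0001, -0.0005],
       [-0.0003, -0.0006]]))
meter L edge [ 0.6045 -0.2495] smallgrey [ 0.5281 -0.1181] mug R [0.4208 0.2409] [0.3896 0.366 ]
```

Heights check out: box top about 40 mm (42 given) and bar top about 19 mm (18 given). The box size also fits within 1 mm. First I'll push the long side to the rail with two spread fingers aligned to the station.

```bash
cat >> h.py <<'E'
TH=0.0927;O=np.array([.655,.1823])
RS=np.array([[np.cos(TH),-np.sin(TH)],[np.sin(TH),np.cos(TH)]])
def W(x,y,z): return np.r_[O+RS@[x,y],z]
def L(): # TCP in station frame
    p=ctrl.current_tool_pos();return RS.T@(p[:2]-O)
def ori(extra):  # tool x = station x turned by extra, tool z down
    a=TH+extra;x=np.array([np.cos(a),np.sin(a),0]);z=np.array([0,0,-1.]);return np.c_[x,np.cross(z,x),z]
E
python3 - <<'E'
from h import *
import cv2
R=ori(0)
print(ctrl.ik(W(-.19,-.164,.012),R),ctrl.ik(W(-.046,-.27,.1),ori(np.pi/2)))
ctrl.goto(W(-.19,-.164,.14),R);print(ctrl.current_t())
ctrl.command_gripper(.7)
ctrl.move_l(W(-.192,-.164,.012),.15);print(ctrl.current_t(),ctrl.current_contact_force())
c=ctrl.move_l(W(-.120,-.164,.012),.06,contact_N=15);print(c,L(),ctrl.current_contact_force())
if not c:
    c=ctrl.move_l(W(-.095,-.164,.012),.03,contact_N=15);print(c,L(),ctrl.current_contact_force())
print(ctrl.current_t())
im=ctrl.read_camera("top");cv2.imwrite("pics/t1.png",cv2.resize(im[130:300,210:460],(750,510),interpolation=cv2.INTER_CUBIC))
E
```

```text
[-6.94903049e+00  3.24101739e+01  1.07489154e+02 -2.54444375e-14
  4.01006724e+01  7.77396507e+01] [-1.34857343e+01  3.46361099e+01  8.03377880e+01 -2.54444375e-14
  6.50261021e+01 -1.87970531e+01]
2.5667
4.1667 [1.00837267 0.66693954 0.795672  ]
False [-0.11982573 -0.16389711] [-2.87020586  0.72938926  0.14717699]
True [-0.10746996 -0.16385448] [-2.75175929 -0.62661454  1.29764995]
6.0583
```

View pics/t1.png

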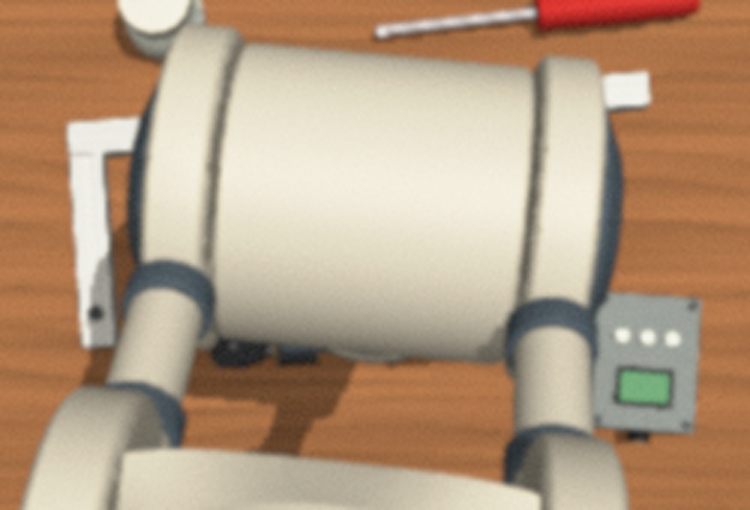

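The arm hides the view, but contact came at TCP x = -107.5 mm against -108 expected, so the long side is at the rail. Next is the push on the tail.

```bash
python3 - <<'E'
from h import *
import cv2
ctrl.move_l(W(-.14,-.164,.012),.15);ctrl.move_l(W(-.14,-.164,.13),.2)
R=ori(np.pi/2)
ctrl.goto(W(-.046,-.270,.13),R);ctrl.command_gripper(.4)
c=ctrl.move_l(W(-.046,-.270,.012),.12,contact_N=8);print("down",c,ctrl.current_t(),ctrl.current_tool_pos()[2])
if c: raise SystemExit
for y,v in((-.150,.06),(-.12,.03)):
    c=ctrl.move_l(W(-.046,y,.012),v,contact_N=15);print(c,L(),ctrl.current_contact_force(),ctrl.current_t())
    if c:break
l=L()
ctrl.move_l(W(-.046,l[1]-.03,.012),.15);ctrl.move_l(W(-.046,l[1]-.03,.13),.2)
ctrl.goto(W(-.16,-.20,.14),ori(0))
print(ctrl.current_t())
T0=ctrl.current_tool_pos();Rt=ctrl.current_eef_rot()
im=ctrl.read_camera("wrist");cv2.imwrite("pics/w2.png",im)
im=ctrl.read_camera("side");cv2.imwrite("pics/s2.png",cv2.resize(im[170:330,200:390],(665,560),interpolation=cv2.INTER_CUBIC))
np.savez("w2",p=T0,R=Rt)
E
```

```text
down False 10.5083 0.01271352266714533
False [-0.04603424 -0.15008741] [-0.24330625 -1.9301966  -0.00946112] 12.6583
True [-0.04601573 -0.13637818] [-0.11559866 -7.9357943   2.55412364] 13.25
15.7083
```

View pics/w2.png

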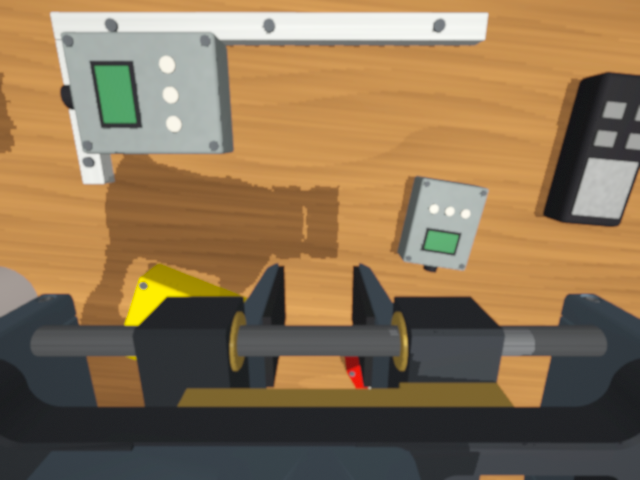

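The wrist view shows the box in the L with its lens over the short stop (66,97) and its tail at (222,92). The tail contact came at y = -136.4 mm against -136 expected. I'll finish with a gentle side push and a tail push to square it, then check from the unobstructed top view.

```bash
python3 - <<'E'
from h import *
import cv2
ctrl.goto(W(-.13,-.06,.13),ori(0));ctrl.command_gripper(.7)
c=ctrl.move_l(W(-.13,-.06,.012),.12,contact_N=8);print("down",c)
if c: raise SystemExit
c=ctrl.move_l(W(-.100,-.06,.012),.03,contact_N=15);print(c,L(),ctrl.current_t())
ctrl.move_l(W(-.14,-.06,.012),.15);ctrl.move_l(W(-.14,-.06,.13),.2)
ctrl.goto(W(-.046,-.16,.13),ori(np.pi/2));ctrl.command_gripper(.4)
c=ctrl.move_l(W(-.046,-.16,.012),.12,contact_N=8);print("down",c)
if c: raise SystemExit
c=ctrl.move_l(W(-.046,-.125,.012),.03,contact_N=15);print(c,L(),ctrl.current_t())
ctrl.move_l(W(-.046,-.17,.012),.15);ctrl.move_l(W(-.046,-.17,.16),.2)
q=ctrl.current_q();q=np.array(q);q[0]-=60;ctrl.movej(q);print(ctrl.current_t())
im=ctrl.read_camera("top");cv2.imwrite("pics/t3.png",cv2.resize(im[145:285,220:450],(690,420),interpolation=cv2.INTER_CUBIC))
cv2.imwrite("pics/t3full.png",im)
E
```

```text
down False
True [-0.10757461 -0.05999844] 18.9333
down False
True [-0.04598894 -0.13637582] 24.175
27.675
```

View pics/t3.png

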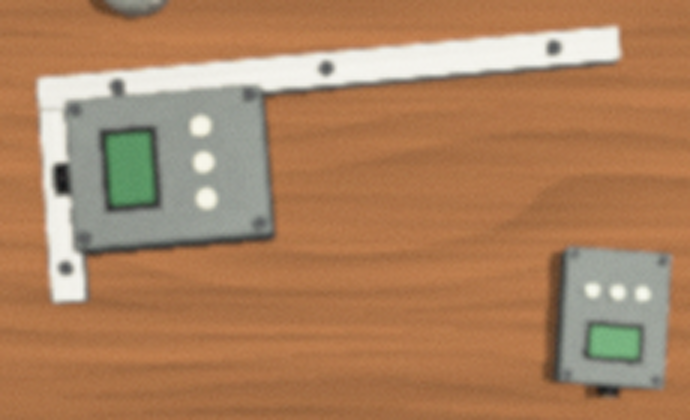

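The top crop shows the box in the corner with top corners at (66,101), (263,86), (273,238) and (78,252), and the robot is clear of it. I'll check the numbers and hand in if they agree.

```bash
python3 - <<'E'
from h import *
bl=[(.046,.06),(.046,-.06),(-.046,-.06),(-.046,.06)]
th,t,r=fit(bl,[onz("top",T(a),.042) for a in [(66,101),(263,86),(273,238),(78,252)]])
e=RS.T@(t-O)-[-.046,-.06];print(th-TH,e,abs(r).max(),ctrl.current_contact_force())
if abs(th-TH)<.025 and abs(e).max()<.003: print(ctrl.sign_off())
E
```

```text
-0.008703137387940277 [-0.00134692 -0.00090401] 0.0016688395948469548 [0.10828675 0.80113745 0.43613821]
the job is handed in; nothing more can be done
None
```

I pushed the sensor box home into the corner of the L and handed the job in at about 28 s; the last top view puts it about 1.3 mm and 0.9 mm from home and 0.009 rad off square (camera calibration is good to about 2 mm), and the hand-in call did not report whether it passed.

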